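Scan the sample label, then hold the photometer's shutter half open

ROBOT

A 6-joint arm with a two-finger parallel gripper is mounted at the origin on the work surface. World frame = base frame: x ahead of the robot, y to its left, z up, the work surface at z = 0. Lengths are in mm, angles in degrees, forces in N, time in s.
With the tool pointing down it reaches from about 375 to 925 mm from the base axis. Payload 5.7 kg.
Tool frame: the origin (TCP) lies on the centre line of the jaws, within the pads' length; the fingertips stand 22 mm ahead of it and the grasp point (between the pads) lies 3 mm ahead of it; z points along the fingers, y is the direction in which the jaws open and shut (so a half turn about z gives the same grasp; the last joint's range is limited). The gripper opens to 85 mm and grips with 20 to 120 N. Pads are 22 mm wide; open, the fingers measure 114 mm over their backs; the gripper's body (76 mm by 85 mm) begins 54 mm behind the grasp point. The pads swing forward as they close: fully open they stand 13 mm farther back than shut.
Start: joints at [-81.71, 20.558, 86.54, -0, 72.909, -6.595], TCP at [154.119, -579.839, 253.267] pointing down, gripper open.
Joint ranges: [-170.27, 170.27], [-57.76, 135], [12.27, 136.19], [-55.21, 235.2], [11.17, 155.16], [-170.74, 170.74]. Speed limits (degrees/s): [136.94, 136.94, 180, 180, 180, 180].

INTERFACE

Orientations are given as [roll, pitch, yaw] about the fixed x, y, z axes, in that order (R = Rz(yaw) Ry(pitch) Rx(roll)).
In Python, from bench import status, vision, ticket gives the robot as it stands. The module is installed in compiled form; this text tells all that it offers.
- The arm moves only by the tool arm_command, never from a script. Its argument "increments" is a list that holds one entry, the list of rows, each a list of 5 numbers: the finger opening in m, from 0 to 0.0854, then the shift along the tool's x, y, z in m, then the turn about the tool's z in degrees. In form: [[[gripper, dx, dy, dz, twist], ...]]. A call has 1 to 12 rows; each row shifts and turns the commanded pose from where the row before left it, along the tool's axes as they then stand; what a row does not reach is not made up. A row lasts 1/8 s, in which the tool goes at most 62.5 mm and 10.7 degrees, less where a joint would pass 70% of its speed; a pose out of reach is approached as far as the arm can. A call is refused whole if a number of a shift passes 0.0625 or a number of a turn 10.7, either way. A call with a gripper value outside its range is refused whole. The fingers move at their own pace and stop on an object; "squeeze" is the grip in N (left out, the last holds). Time passes only in rows, so rows that do not move let the fingers close. It gives the time, the measured TCP pose, the force and the opening at its end, in the units of the state.
- status.observe(): the state, without advancing time (a new reading comes with each control period).
- vision.grab_frame(name): name is "scene" or "side" or "wrist"; returns the picture (384x512x3 uint8, red, green, blue); there is no depth.
- vision.get_calibration(name): a dict with "mtx" (3x3 intrinsics, pixels), "dist" ([k1, k2, p1, p2, k3] as OpenCV has them; the pictures are not rectified), "R" (3x3) and "t" (3): a world point X has camera coordinates R X + t. Camera axes: x right, y down, z forward; pixel columns grow to the right and rows downward; lengths in mm; the calibration is good to about 2 mm. A picture is of the moment at which its call begins: read the wrist's pose just before it. get_calibration takes no time and is no camera call; for the wrist camera it gives the pose at the moment of the call.
- ticket.sign_off(): hands the job in, once; it reports no verdict.
The state is a dict: "time": time; "joints": joint angles; "qvel": joint speeds; "tau": joint torques, N m; "tcp_pos": TCP position; "tcp_rot": TCP orientation; "contact_force": force on the tool from outside, world axes, zero at the start; "moment": the same for the moment, N m; "opening": finger opening in mm.
Only numpy, scipy, OpenCV 4.12 (cv2) and the standard library are available. Lean on these libraries where they do the work, as an engineer would, in place of code of your own. Each camera call takes 0.05 s, during which the arm holds its last target.

TASK

Check in the sample and take its half-light reading: pick up the hand scanner, aim it square-on at the middle of the sloped label on the tube carrier from about six centimetres away, hold it steady there for a good second, and stand it back upright in the middle of its charging base. Then take the tab on the photometer's sprung shutter, slide the shutter to half of its travel (never nearly fully open) and keep holding it there: the program finishes while the gripper still holds the shutter half open against its spring. Leave everything else on the bench where it is.

Things in the scene. Friction and masses are not known exactly. Their poses are not given: they have to be found in the camera images.
- scanner_grip (a point): Scanner (loose, 180 g, 96 mm tall, upright nose down). Point on its axis, half-way up its handle, 64 mm above its foot; z up the handle, x and y square to the handle's faces. Black round hood: 52 mm across up to 14 mm above the foot, tapering to 34 mm at 32 mm; white handle 30 x 30 mm square from 32 to 96 mm. It looks out of its foot along -z and reads a label 20 to 120 mm from the foot (60 is best).
- base: Charging base of the scanner: fixed flat white puck, 104 mm diameter at the bottom, 100 mm at the top, 10 mm high, with a small cable block on one side. Origin at the centre of its underside, on the bench; z up. The scanner stands at its middle.
- label (a point): Paper label with black bars, 44 x 66 mm, on the carrier's sloped front panel (25 degrees from level, facing up and towards the robot). Point at the label's middle, about 42 mm above the bench; z is the label's outward normal, y along its long side, x up the slope.
- carrier: Tube carrier: fixed white block 125 mm deep, 120 mm wide, the sloped label panel on the robot's side and a row of four capped tubes behind it (up to 76 mm above the bench). Origin at the centre of its underside.
- tab (a point): Upright aluminium tab on the shutter: 10 mm thick along the slide, 40 mm long across it, top 118 mm above the bench. Point at its middle, 100 mm above the bench; y is the direction in which the shutter opens, z up. It moves with the shutter, standing on the shutter's flat slide plate (84 x 74 mm, top 84 mm above the bench).
- reader: Photometer: fixed white box 160 mm deep, 220 mm wide, deck 80 mm above the bench, display and three round keys on its front, which faces the robot. Two rails 8 mm high on the deck run 46 mm either side of the tab's middle. Three black marks on the deck near the front edge stand level with the middle of the tab when shut, half open (long mark) and open. Origin at the centre of its underside.
- shutter (a joint): Travel of the shutter, m: 0 = shut, 0.070 = fully open, half = 0.035; it opens along the tab's +y axis (to the left seen from the robot). A spring pulls it shut: 2.6 N at the start, rising by 1.6 N for each 10 mm (about 8 N at half, 14 N open); let go, it springs back.
- jar: Bystander: small jar, 48 mm diameter, 55 mm tall, beyond the charging base. Origin at the centre of its underside.
- dish: Bystander: glass dish, 80 mm diameter, 16 mm high, on the robot's side of the carrier. Origin at the centre of its underside.
- tipbox: Bystander: closed tip box, blue with a white lid, 75 x 110 mm, 50 mm tall, beyond the carrier. Origin at the centre of its underside.
- reagent: Bystander: small bottle, 44 mm diameter, 75 mm tall, beyond the photometer. Origin at the centre of its underside.
- marker: Bystander: black pen, 14 mm thick, 124 mm long, lying on the robot's side of the photometer. Origin under its middle.
Not all that is in view belongs to the job. Leave any purple look-alike of the part that bears scanner_grip alone. There is more than one size of the base; the one meant has the size given above.

How it is judged:
By the outcome, as a careful person would: the job done as asked, in the order asked, and still so for the second after the job is handed in, while the arm keeps its last pose, push and grip.
It also fails if it takes over 66 s, if anything falls off the work surface, if the arm or the gripper's body presses on something with over 40 N, if the wrist force passes 120 N, or if a joint passes its speed limit or range.

## Working session

There is one attempt and no reset: what is moved stays moved. The work goes in short steps, Python scripts to look and compute and a tool call to move; the robot and the scene stay as the last step left them, time stands still between calls to the robot, and variables do not carry over. Pictures are saved under pics/ and viewed, and the job is handed in when it is done.

Besides the shell and the picture viewer there is one more tool, called after "Emit:" as name(argument=value, ...) on one line, values as JSON. arm_command: Moves the arm, as the interface text tells. Its arguments: {"type":"object","properties":{"increments":{"type":"array"},"squeeze":{"type":"number"}},"required":["increments"]}

```bash
mkdir -p pics; python3 - <<'E'
from bench import status, vision
import cv2, numpy as np
s=status.observe(); print(s)
for n in ["scene","side","wrist"]:
    c=vision.get_calibration(n); f=vision.grab_frame(n)
    np.savez(f"pics/{n}0.npz",f=f,**{k:np.array(v) for k,v in c.items()})
    cv2.imwrite(f"pics/{n}0.png",f[:,:,::-1])
    print(n,np.array(c["mtx"]).round(1).tolist(),np.round(c["dist"],3),np.round(c["R"],3).tolist(),np.round(c["t"],1), (-np.array(c["R"]).T@np.array(c["t"])).round(0))
E
```

```text
{'time': 0.0, 'joints': array([-8.17084678e+01,  2.05964787e+01,  8.66007035e+01, -4.49601230e-04,
        7.29071968e+01, -6.59492970e+00]), 'qvel': array([0.00594164, 0.06723266, 0.02970337, 0.09671816, 0.03827046,
       0.00117582]), 'tau': array([ 2.40892994e-03, -5.27606928e+01, -2.78616482e+01,  1.09548705e-05,
        1.32963213e-02, -1.39642486e-05]), 'tcp_pos': array([ 154.03666023, -579.21910873,  252.45727389]), 'tcp_rot': array([-1.79896262e+02, -1.15611822e-02,  1.48865840e+01]), 'contact_force': array([ 0.3147331 ,  0.37675637, -0.17859567]), 'moment': array([-0.04735805, -0.00922691, -0.01372102]), 'opening': 85.38701987475511}
scene [[424.8, 0.0, 251.1], [0.0, 424.8, 194.0], [0.0, 0.0, 1.0]] [-0.029  0.     0.     0.     0.   ] [[0.641, 0.767, 0.009], [0.64, -0.528, -0.559], [-0.424, 0.364, -0.829]] [-352.2 -296.3 1349.6] [ 988. -377.  956.]
side [[478.0, 0.0, 251.5], [0.0, 478.0, 182.0], [0.0, 0.0, 1.0]] [-0.174  0.     0.     0.     0.   ] [[-0.763, -0.647, -0.003], [-0.458, 0.543, -0.704], [0.457, -0.535, -0.711]] [ 393.2  320.  1192.9] [ -98.  719. 1074.]
wrist [[312.0, 0.0, 251.8], [0.0, 312.0, 196.8], [0.0, 0.0, 1.0]] [-0.039  0.     0.     0.     0.   ] [[0.258, -0.966, -0.001], [-0.916, -0.245, 0.317], [-0.306, -0.081, -0.949]] [-599.1  -42.3  379.6] [ 232. -559.  373.]
```

View pics/scene0.png

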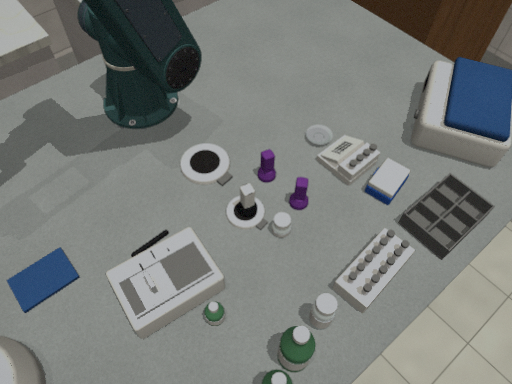

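View pics/side0.png

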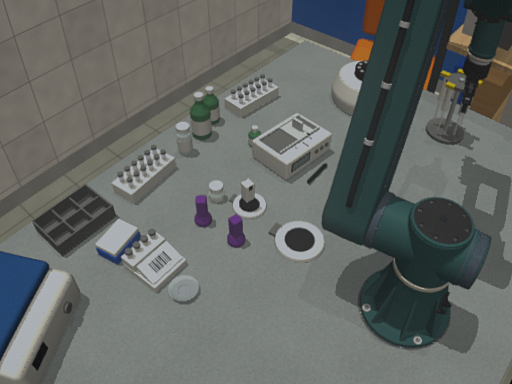

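View pics/wrist0.png

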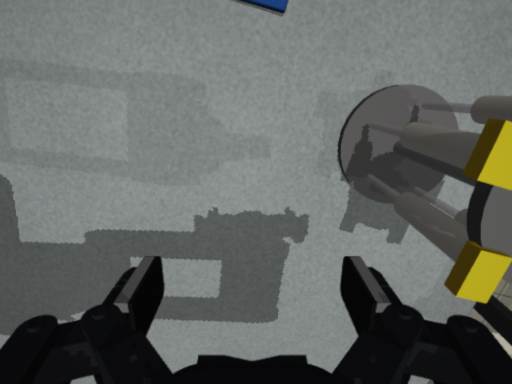

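The pictures show the white scanner on the small puck (scene 247,205), a bigger puck at (205,162), the carrier at (348,155) and the reader at (165,278). Purple look-alikes stand at (267,165) and (301,192). The commands cannot tilt the tool, so the 25° label slope means pivoting the scanner inside the grip. First I'll measure.

```bash
cat > h.py <<'E'
import numpy as np, cv2
from bench import status, vision
def load(n,i=0):
    d=np.load(f"pics/{n}{i}.npz"); return d["f"],d
def snap(n,i):
    c=vision.get_calibration(n); f=vision.grab_frame(n)
    np.savez(f"pics/{n}{i}.npz",f=f,**{k:np.array(v) for k,v in c.items()})
    cv2.imwrite(f"pics/{n}{i}.png",f[:,:,::-1]); return f,c
def crop(n,i,x0,y0,x1,y1,s):
    f,_=load(n,i); cv2.imwrite(f"pics/{n}{i}_c{x0}_{y0}.png",cv2.resize(f[y0:y1,x0:x1,::-1],None,fx=s,fy=s,interpolation=cv2.INTER_CUBIC))
def ray(c,uv):
    p=cv2.undistortPoints(np.array(uv,float).reshape(-1,1,2),c["mtx"],c["dist"]).reshape(-1,2)
    d=np.c_[p,np.ones(len(p))]@c["R"]; d/=np.linalg.norm(d,axis=1)[:,None]
    return -c["R"].T@c["t"],d
def onz(c,uv,z):
    o,d=ray(c,uv); return o+d*((z-o[2])/d[:,2])[:,None]
def tri(cs,uvs):
    A=np.zeros((3,3));b=np.zeros(3);L=[]
    for c,uv in zip(cs,uvs):
        o,d=ray(c,[uv]);P=np.eye(3)-np.outer(d[0],d[0]);A+=P;b+=P@o;L.append((P,o))
    X=np.linalg.solve(A,b); return X,[np.linalg.norm(P@(X-o)) for P,o in L]
def proj(c,X):
    return cv2.projectPoints(np.array(X,float).reshape(-1,1,3),cv2.Rodrigues(c["R"])[0],c["t"],c["mtx"],c["dist"])[0].reshape(-1,2)
E
python3 - <<'E'
from h import *
crop("scene",0,160,130,320,250,5)
crop("side",0,190,160,350,270,5)
crop("side",0,90,215,220,310,6)
crop("scene",0,90,215,240,335,5)
crop("scene",0,300,115,390,195,8)
crop("side",0,240,100,350,190,7)
E
```

```text
(no output)
```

View pics/scene0_c160_130.png

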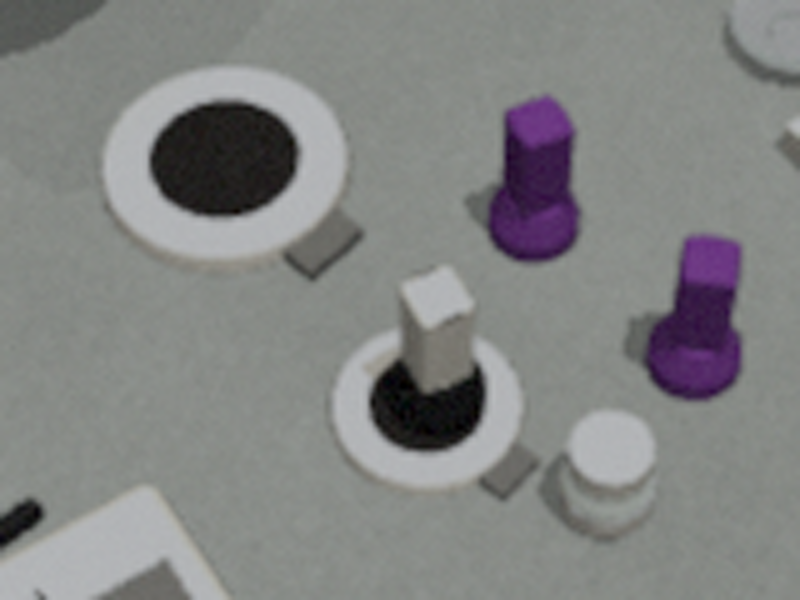

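View pics/side0_c190_160.png

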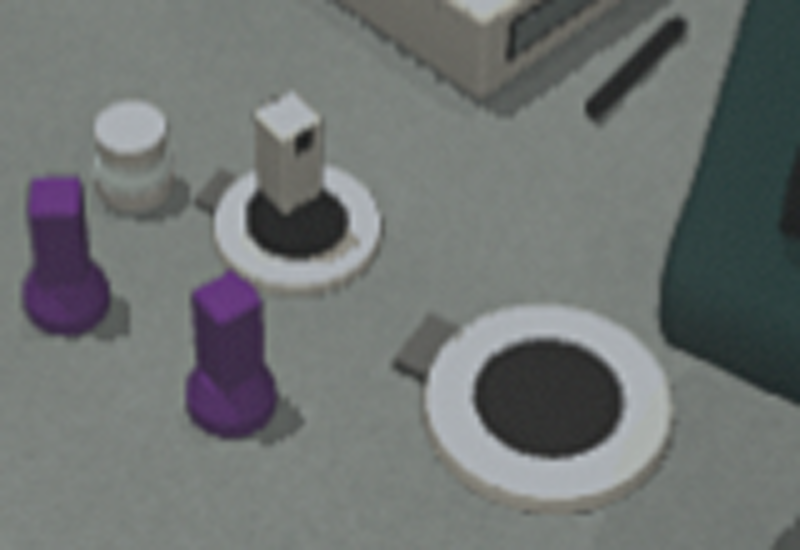

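View pics/side0_c90_215.png

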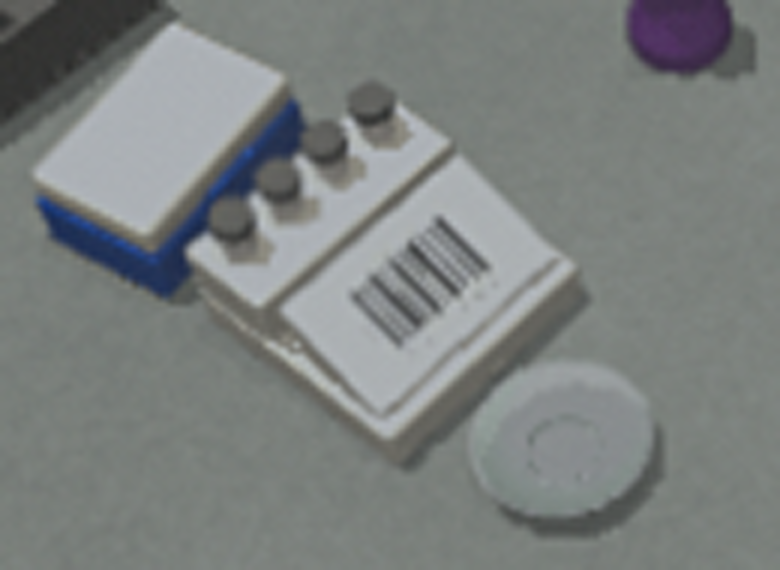

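View pics/scene0_c90_215.png

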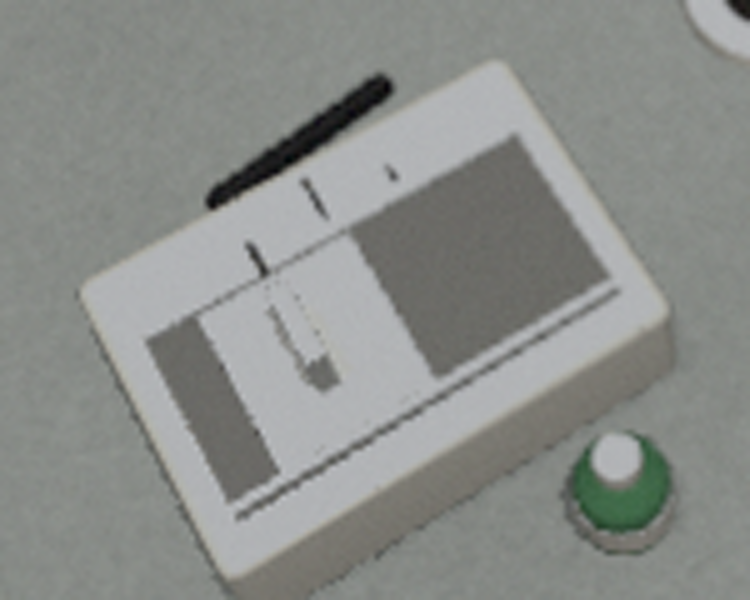

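View pics/scene0_c300_115.png

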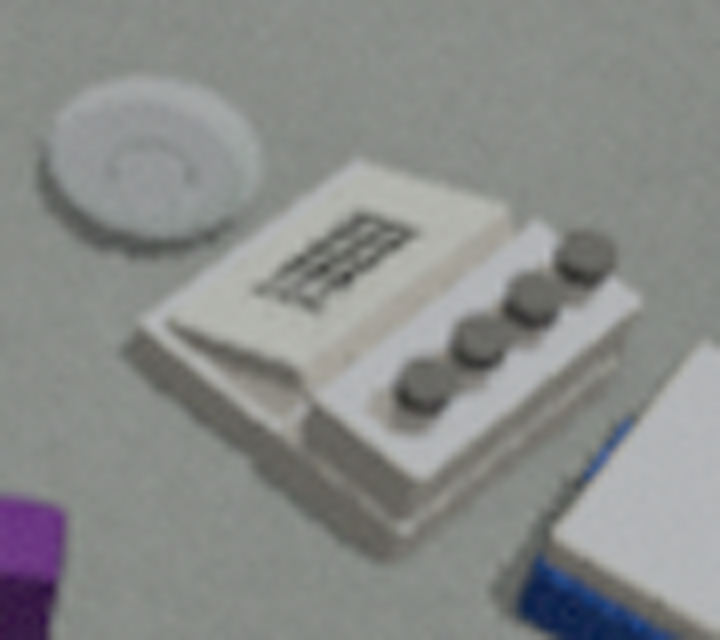

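View pics/side0_c240_100.png

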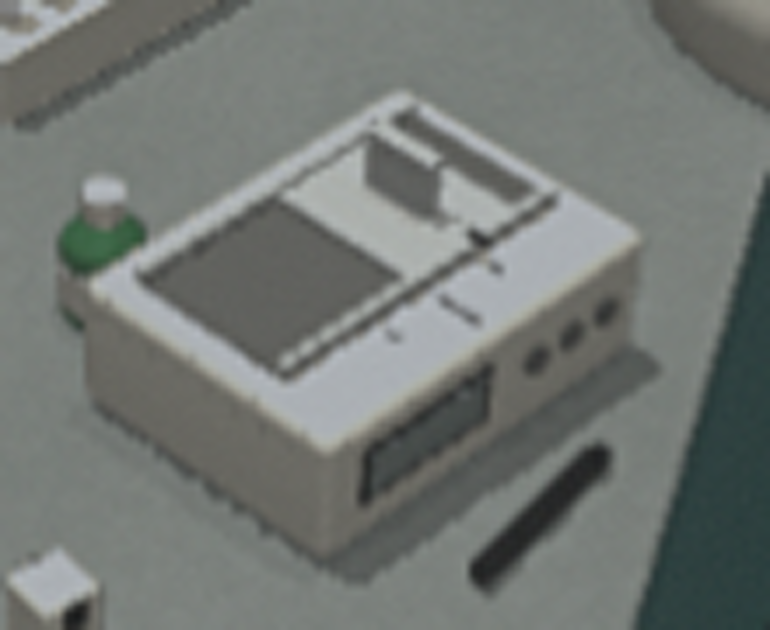

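```bash
python3 - <<'E'
from h import *
_,sc=load("scene");_,sd=load("side")
def P(pts,x0,y0,s): return [(x0+(a+.5)/s-.5,y0+(b+.5)/s-.5) for a,b in pts]
np.set_printoptions(precision=1,suppress=True)
# scanner top
a=P([(400,290),(440,268),(474,300),(432,328)],160,130,5); b=P([(254,112),(290,92),(325,118),(292,141)],190,160,5)
za=onz(sc,a,106); zb=onz(sd,b,106); print("scanner top",za.tolist(),za.mean(0),zb.tolist(),zb.mean(0))
for z in(za,zb): print([np.degrees(np.arctan2(*(z[(i+1)%4]-z[i])[[1,0]])) for i in range(4)])
# pucks, ellipse of white masks
for n,c,off in (("scene",sc,(160,130)),("side",sd,(190,160))):
    A=P([(332,405),(522,405),(428,328),(428,490)] if n=="scene" else [(215,225),(381,225),(298,163),(298,290)],*off,5)
    B=P([(103,160),(348,160),(228,67),(224,255)] if n=="scene" else [(425,400),(670,400),(545,304),(550,500)],*off,5)
    for q in(A,B):
        X=onz(c,q,10); print(n,"puck",np.linalg.norm(X[0]-X[1]),np.linalg.norm(X[2]-X[3]),(X[0]+X[1])/2,(X[2]+X[3])/2)
# label bars
ls=P([(350,293),(440,215),(492,270),(400,348)],90,215,6)
lc=P([(257,290),(362,210),(420,235),(318,312)],300,115,8)
print("label side z42",onz(sd,ls,42).tolist(),"\nscene",onz(sc,lc,42).tolist())
# panel corners: side order farleft, farright, nearright, nearleft ; triangulate
ps=P([(282,297),(457,150),(562,262),(382,412)],90,215,6)
pc=P([(305,385),(510,212),(362,160),(170,322)],300,115,8)
print("panel tri")
# far-left in robot sense...
for u,v in zip(pc,ps): print(u,v)
E
```

```text
scanner top [[520.579943212904, -13.50804052239306, 106.0], [522.8479813320369, 9.936111670526145, 106.0], [548.0787387173499, 10.517668659983372, 106.0], [547.7289341388897, -15.658442179831184, 106.0]] [534.8  -2.2 106. ] [[548.1087588195212, 10.118664257923342, 106.0], [542.9481898940105, -15.388571201388345, 106.0], [514.0724633845463, -12.287512496883323, 106.0], [516.5864535685045, 13.61636539604092, 106.0]] [530.4  -1.  106. ]
[np.float64(84.47427773561635), np.float64(1.320406736987689), np.float64(-90.76562684105264), np.float64(175.47120400356894)]
[np.float64(-101.43757034148935), np.float64(173.87031202407636), np.float64(84.45676306816475), np.float64(-6.331614288435816)]
scene puck 99.46895640133357 99.4918660665819 [533.8  -7.7  10. ] [535.1  -8.1  10. ]
scene puck 138.65308449262844 135.51361434710006 [335.3   7.8  10. ] [334.3   8.9  10. ]
side puck 99.40853344210943 102.26458113618959 [529.3  -5.5  10. ] [529.3  -5.6  10. ]
side puck 138.0522659743228 139.23290567808152 [336.    4.9  10. ] [336.7   4.1  10. ]
label side z42 [[578.490101907077, 347.3101900614821, 42.0], [579.7343613734873, 292.0929723408155, 42.0], [539.9528152230042, 297.49276649425957, 42.0], [540.1658475246066, 352.2711045675891, 42.0]] 
scene [[551.7881155306331, 291.4482223086164, 42.0], [549.800172975532, 347.21833975347516, 42.0], [570.9282084803126, 354.5971343039386, 41.999999999999886], [572.2591715507674, 300.7597205392937, 41.999999999999886]]
panel tri
(337.6875, 162.6875) (136.58333333333334, 264.0833333333333)
(363.3125, 141.0625) (165.75, 239.58333333333334)
(344.8125, 134.5625) (183.25, 258.25)
(320.8125, 154.8125) (153.25, 283.25)
```

```bash
python3 - <<'E'
from h import *
_,sc=load("scene");_,sd=load("side")
def P(pts,x0,y0,s): return [(x0+(a+.5)/s-.5,y0+(b+.5)/s-.5) for a,b in pts]
np.set_printoptions(precision=1,suppress=True)
S=lambda p:P([p],90,215,6)[0]; C=lambda p:P([p],300,115,8)[0]
def T(l,s,c):
    X=tri([sd,sc],[S(s),C(c)]); print(l,X[0],np.round(X[1],1)); return X[0]
FL=T("bar FL",(350,293),(420,235));FR=T("FR",(440,215),(318,312));NR=T("NR",(492,270),(275,287));NL=T("NL",(400,348),(370,210))
print("mean",np.mean([FL,FR,NR,NL],0))
f=(FL+FR)/2-(NL+NR)/2; print(f, np.degrees(np.arctan2(f[2],np.hypot(f[0],f[1]))),np.degrees(np.arctan2(f[1],f[0])))
w=FL+NL-FR-NR; print("yaw from y",np.degrees(np.arctan2(-w[0],w[1])))
fl=T("pan FL",(282,297),(510,212));fr=T("pan FR",(457,150),(305,385));nr=T("NR",(562,262),(170,322));nl=T("NL",(382,412),(362,160))
print("mean",np.mean([fl,fr,nr,nl],0)); f=fl+fr-nl-nr; w=fl+nl-fr-nr
print(np.degrees(np.arctan2(f[2],np.hypot(f[0],f[1]))),np.degrees(np.arctan2(f[1],f[0])),np.degrees(np.arctan2(-w[0],w[1])))
# tab: scene crop(90,215,5), side crop (240,100,7); tab top ends
s2=lambda p:P([p],240,100,7)[0]; c2=lambda p:P([p],90,215,5)[0]
print("tab side top z118",onz(sd,[s2((370,137)),s2((440,190))],118))
# marks tips
for n,cm,sm in (("shut",((250,243),(265,272)),((497,270),(480,235))),("half",((305,182),(323,216)),((480,322),(445,300))),("open",((388,167),(397,180)),((400,338),(390,333)))):
    print(n,onz(sc,[c2(p) for p in cm],80).tolist(),onz(sd,[s2(p) for p in sm],80).tolist())
print("deck corners scene",onz(sc,[c2(p) for p in ((85,287),(497,62),(668,318),(235,577))],80),"side",onz(sd,[s2(p) for p in ((640,237),(330,450),(88,285),(400,93))],80))
E
```

```text
bar FL [574.  349.5  48.5] [0.2 0.2]
FR [575.3 295.2  49.1] [0.3 0.3]
NR [548.4 298.   35.4] [5.3 5.3]
NL [546.7 351.9  35.7] [3.1 3.1]
mean [561.1 323.7  42.2]
[27.2 -2.6 13.3] 26.034419469058665 -5.40010962735601
yaw from y 1.5620169226307838
pan FL [590.2 374.3  57.1] [0.8 0.8]
pan FR [595.4 266.5  51.3] [0.7 0.7]
NR [532.3 268.1  24.1] [2.5 2.5]
NL [528.1 375.1  30.2] [0.9 0.9]
mean [561.5 321.   40.7]
23.369607871730324 -1.0821447536145876 2.471531582744119
tab side top z118 [[ 600.4 -306.3  118. ]
 [ 552.5 -295.5  118. ]]
shut [[524.0596408261292, -305.2938966858289, 80.0], [540.3692813617644, -307.576403196991, 80.0]] [[523.650425141071, -305.056209065472, 80.0], [544.4032795584676, -320.72563757323326, 79.99999999999989]]
half [[514.0022029499661, -269.8756160282589, 80.0], [533.6431690054416, -272.7895104151637, 80.0]] [[508.372769784354, -269.9685857025288, 80.00000000000011], [529.52126326925, -272.11213871550115, 80.0]]
open [[531.7353662213984, -236.4139813379148, 80.0], [539.8712567865273, -236.91988038958962, 80.0]] [[529.5852758962418, -237.51273586586592, 79.99999999999989], [535.0762489445939, -237.3477788763688, 79.99999999999989]]
deck corners scene [[ 495.8 -373.1   80. ]
 [ 518.3 -166.    80. ]
 [ 671.7 -182.7   80. ]
 [ 648.2 -389.2   80. ]] side [[ 486.3 -368.5   80. ]
 [ 508.9 -158.2   80. ]
 [ 660.8 -174.8   80. ]
 [ 638.  -384.9   80. ]]
```

Emit:
arm_command(increments=[[[0.085,0.042,-0.038,0,0],[0.085,0.042,-0.038,0,0],[0.085,0.042,-0.038,0,0],[0.085,0.042,-0.038,0,0],[0.085,0.042,-0.038,0,0],[0.085,0.042,-0.038,0,0],[0.085,0.042,-0.038,0,0],[0.085,0.042,-0.038,0,0],[0.085,0.042,-0.038,0,0],[0.085,0.042,-0.038,0,0],[0.085,0.042,-0.038,0,0],[0.085,0.042,-0.038,0,0]]], squeeze=20)

```text
time: 1.65
tcp_pos: [524.8, -7.9, 253.2]
tcp_rot: [180.0, 0.0, 14.9]
contact_force: [0.9, -0.9, 0.6]
opening: 84.9
```

Emit:
arm_command(increments=[[[0.085,0,0,0,-10],[0.085,0,0,0,-10],[0.085,0,0,0,-10],[0.085,0,0,0,-10],[0.085,0,0,0,-10],[0.085,0,0,0,-10],[0.085,0,0,0,-10],[0.085,0,0,0,0]]])

```text
time: 2.65
tcp_pos: [523.8, -9.6, 253.1]
tcp_rot: [-180.0, -0.0, 84.8]
contact_force: [-0.1, -0.1, -0.3]
opening: 84.9
```

```bash
python3 - <<'E'
from h import *
np.set_printoptions(precision=1,suppress=True)
s=status.observe(); print(s["time"],s["tcp_pos"],s["tcp_rot"],s["joints"])
snap("wrist",1)
_,sc=load("scene");
print("purple tops",onz(sc,[(160+540/5,130+125/5),(160+712/5,130+260/5)],96),"jar top",onz(sc,[(160+612/5,130+447/5)],55))
E
```

```text
2.65 [523.8  -9.6 253.1] [-180.    -0.    84.8] [-8.6 14.3 95.8  0.  69.9 -3.4]
purple tops [[481.7 113.   96. ]
 [601.5 122.3  96. ]] jar top [[633.7  29.5  55. ]]
```

View pics/wrist1.png

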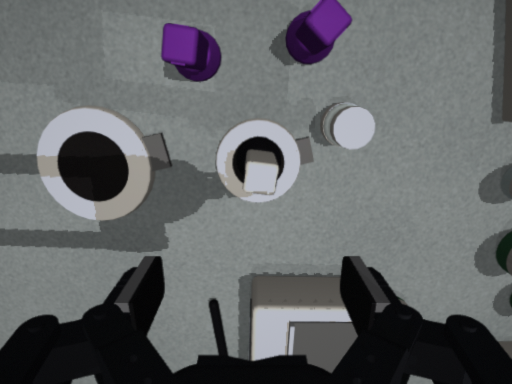

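```bash
python3 - <<'E'
from h import *
crop("wrist",1,205,105,325,215,6)
E
```

```text
(no output)
```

View pics/wrist1_c205_105.png

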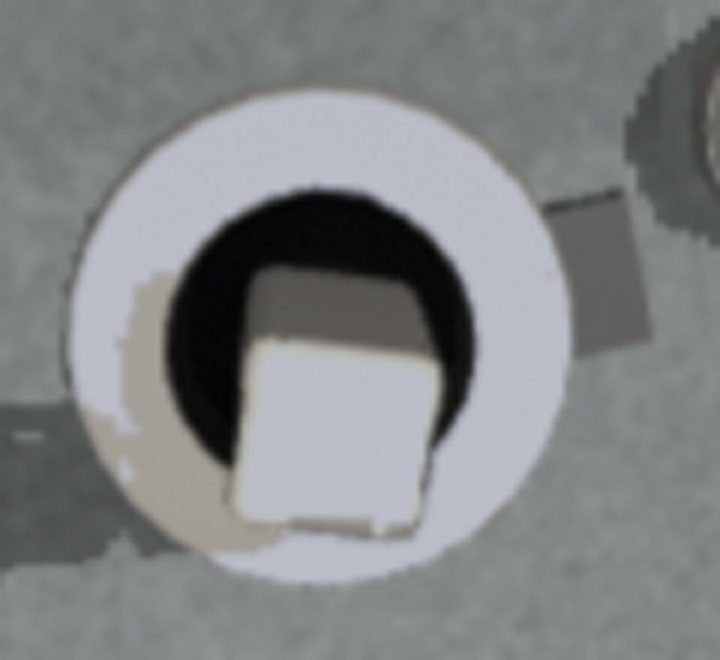

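```bash
python3 - <<'E'
from h import *
np.set_printoptions(precision=1,suppress=True)
f,c=load("wrist",1)
P=lambda pts:[(205+(a+.5)/6-.5,105+(b+.5)/6-.5) for a,b in pts]
X=onz(c,P([(250,340),(440,362),(420,537),(230,517)]),106); print(X,X.mean(0),[np.degrees(np.arctan2(*(X[(i+1)%4]-X[i])[[1,0]])) for i in range(4)])
q=P([(68,335),(573,335),(325,87),(325,585)]); X=onz(c,q,10); print(X,(X[0]+X[1])/2,(X[2]+X[3])/2)
q=P([(166,340),(476,340),(325,188)]); X=onz(c,q,10+10); print("hood",X,(X[0]+X[1])/2)
E
```

```text
[[520.2  15.2 106. ]
 [547.5   9.5 106. ]
 [542.8 -17.  106. ]
 [514.7 -11.3 106. ]] [531.3  -0.9 106. ] [np.float64(-11.852917560889408), np.float64(-100.07486504981718), np.float64(168.55800808558845), np.float64(78.17766420121636)]
[[480.9  -0.6  10. ]
 [580.1  -9.6  10. ]
 [535.4  42.4  10. ]
 [527.  -57.3  10. ]] [530.5  -5.1  10. ] [531.2  -7.5  10. ]
hood [[500.9  -1.3  20. ]
 [560.1  -6.7  20. ]
 [533.7  24.7  20. ]] [530.5  -4.   20. ]
```

Emit:
arm_command(increments=[[[0.085,0,0,0,6.3],[0.085,0.0085,0.0055,0.03,0],[0.085,0,0,0.04,0],[0.085,0,0,0.04,0],[0.085,0,0,0.035,0],[0.085,0,0,0.025,0],[0.085,0,0,0.008,0],[0.085,0,0,0,0]]])

```text
time: 3.7
tcp_pos: [531.2, -2.4, 75.3]
tcp_rot: [-180.0, -0.0, 78.5]
contact_force: [-0.8, 0.4, 0.6]
opening: 85.2
```

Emit:
arm_command(increments=[[[0.025,0,0,0,0],[0.025,0,0,0,0],[0.025,0,0,0,0],[0.025,0,0,0,0],[0.025,0,0,0,0],[0.025,0,0,0,0],[0.025,0,0,0,0],[0.025,0,0,0,0]]], squeeze=25)

```text
time: 4.7
tcp_pos: [531.7, -2.5, 76.0]
tcp_rot: [179.9, -0.0, 78.6]
contact_force: [-0.6, -0.2, 6.1]
opening: 29.9
```

Emit:
arm_command(increments=[[[0.025,0,0,-0.015,0],[0.025,0,0,-0.02,0],[0.025,-0.015,0,0,0],[0.025,-0.03,0,0,0],[0.025,-0.03,0,0,0],[0.025,-0.0165,0,0,0],[0.025,0,0,0.02,0],[0.025,0,0,0.015,0],[0.025,0,0,0.006,0],[0.025,0,0,0,0],[0.025,0,0,0,0]]], squeeze=20)

```text
time: 6.08
tcp_pos: [513.4, -92.0, 69.6]
tcp_rot: [180.0, -0.0, 78.6]
contact_force: [0.4, -1.5, -1.9]
opening: 29.8
```

```bash
python3 - <<'E'
from h import *
print(status.observe()["contact_force"])
snap("scene",2);snap("side",2);snap("wrist",2)
crop("scene",2,170,140,320,250,5);crop("side",2,190,130,350,250,5)
E
```

```text
[ 0.35765249 -1.46676173 -1.85303141]
```

View pics/scene2_c170_140.png

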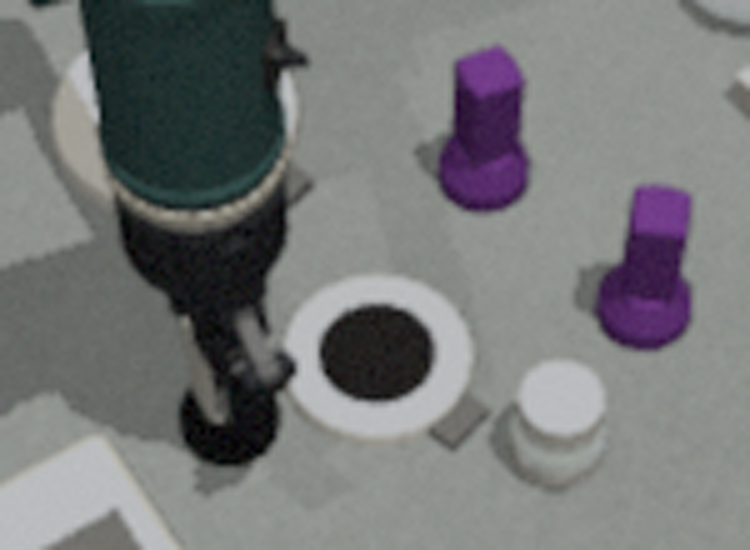

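View pics/side2_c190_130.png

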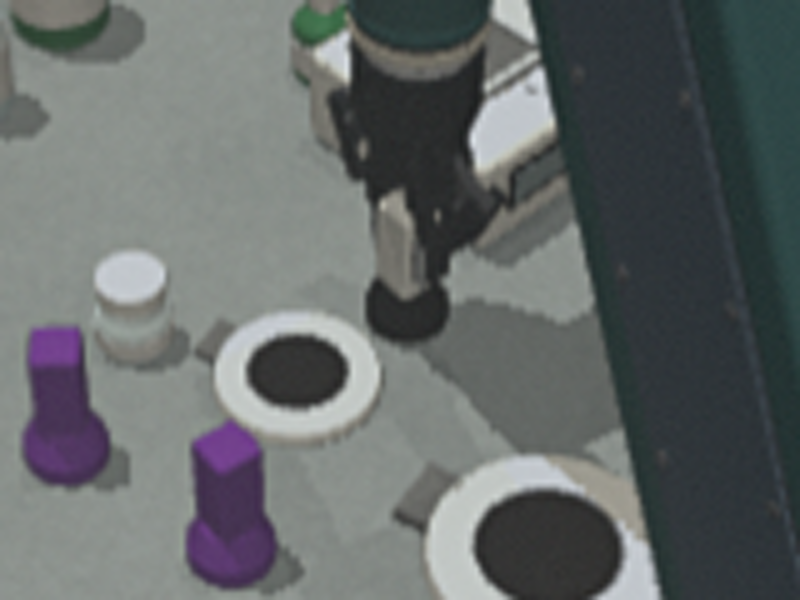

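View pics/wrist2.png

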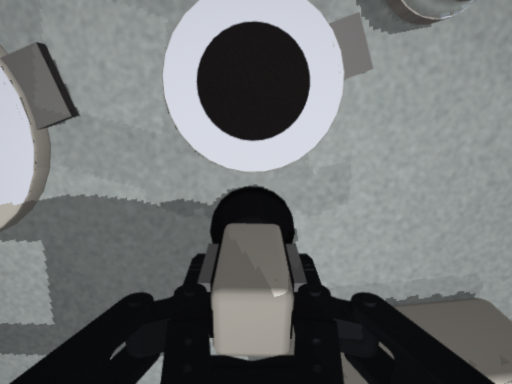

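Emit:
arm_command(increments=[[[0.025,0.006,0,0,0],[0.025,0.004,0,0,0],[0.025,0.004,0,-0.001,0],[0.025,0.004,0,-0.001,0],[0.025,0.004,0,-0.001,0],[0.025,0.004,0,0,0]]])

```text
time: 6.98
tcp_pos: [518.7, -67.3, 72.9]
tcp_rot: [179.9, 0.1, 78.6]
contact_force: [-1.0, -4.8, 2.3]
opening: 29.8
```

Emit:
arm_command(increments=[[[0.025,0.004,0,-0.001,0],[0.025,0.004,0,0,0],[0.025,0,0,0,0]]])

```text
time: 7.35
tcp_pos: [520.4, -58.7, 73.7]
tcp_rot: [179.9, 0.0, 78.6]
contact_force: [0.1, -4.1, 3.1]
opening: 30.0
```

```bash
python3 - <<'E'
from h import *
print(status.observe()["contact_force"])
snap("wrist",3);snap("side",3)
crop("side",3,190,130,350,250,5)
E
```

```text
[ 0.11797755 -4.1176758   3.07473981]
```

View pics/wrist3.png

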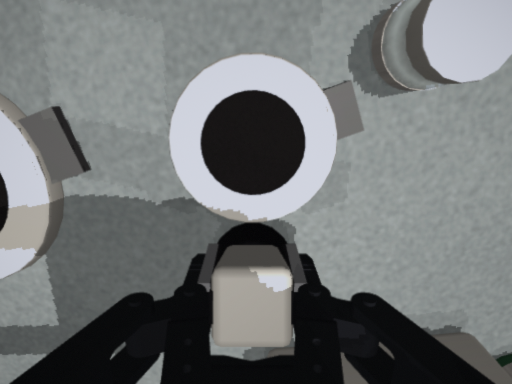

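View pics/side3_c190_130.png

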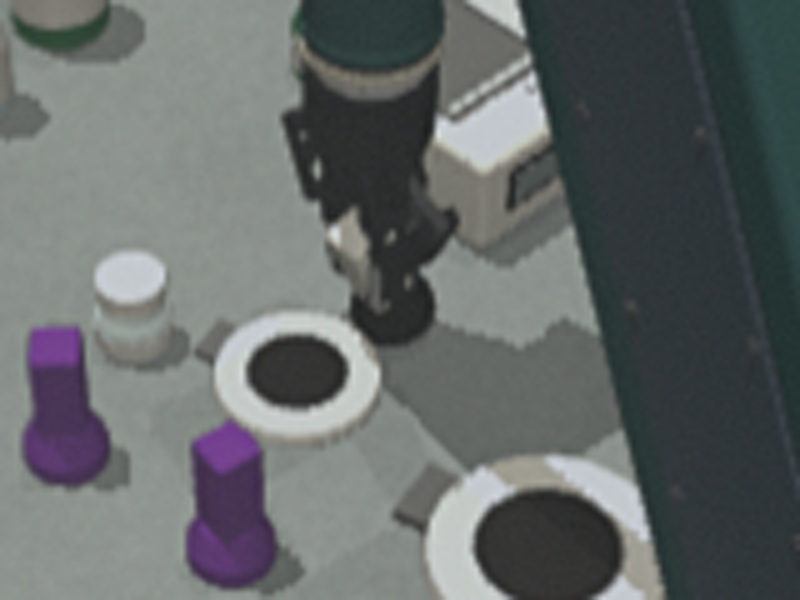

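```bash
cat >> h.py <<'E'
def Rt(yaw): 
    y=np.radians(yaw); return np.array([[np.cos(y),np.sin(y),0],[np.sin(y),-np.cos(y),0],[0,0,-1.]]).T.T
def rows(c,tcp,yaw,th,off=0.,g=63.,up=33.,half=15.):
    # rows of top-front, top-back, bottom-front-handle(32) edges for tilt th (top toward +tool x)
    y=np.radians(yaw); tx=np.array([np.cos(y),np.sin(y),0]); z=np.array([0,0,1.])
    p=np.array(tcp)-3*z; t=np.radians(th)
    a=np.cos(t)*tx-np.sin(t)*z; u=np.sin(t)*tx+np.cos(t)*z
    return proj(c,[p+(half+off)*a+up*u,p+(-half+off)*a+up*u,p+(half+off)*a+(32-g)*u])
E
python3 - <<'E'
from h import *
crop("wrist",2,190,180,320,370,4);crop("wrist",3,190,180,320,370,4)
a=cv2.imread("pics/wrist2_c190_180.png");b=cv2.imread("pics/wrist3_c190_180.png")
h=a[:600];cv2.imwrite("pics/w23.png",cv2.resize(np.hstack([a,b]),None,fx=.75,fy=.75))
_,c2=load("wrist",2);_,c3=load("wrist",3)
print(rows(c2,[513.4,-92,69.6],78.6,0).round(1).tolist())
for th in(12,15,18,21): print(th,rows(c3,[520.4,-58.7,73.7],78.6,th).round(1).tolist())
E
```

```text
[[254.0, 295.4], [253.7, 362.1], [253.1, 222.1]]
12 [[254.4, 273.2], [254.2, 352.9], [253.3, 231.9]]
15 [[254.4, 267.7], [254.2, 349.6], [253.3, 234.5]]
18 [[254.3, 262.2], [254.3, 346.1], [253.3, 237.2]]
21 [[254.3, 256.9], [254.3, 342.3], [253.3, 239.9]]
```

View pics/w23.png

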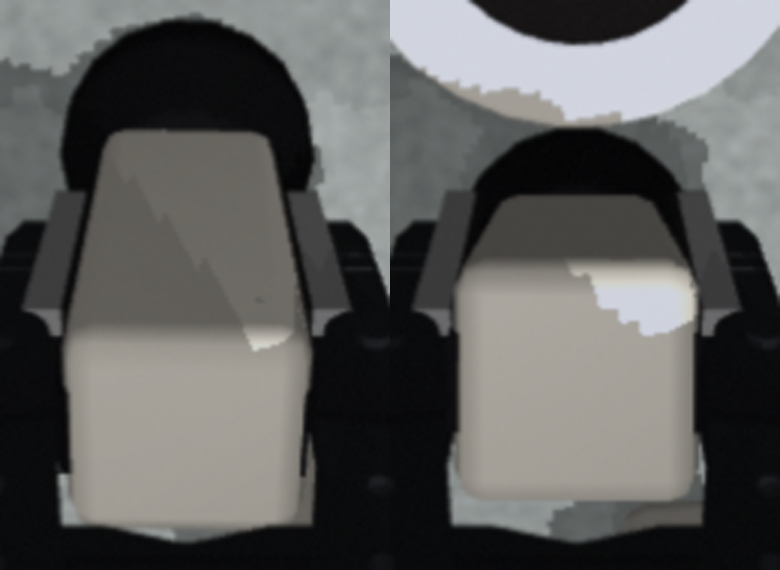

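```bash
cat >> h.py <<'E'
from scipy.optimize import least_squares
def model(c,tcp,yaw,th,x,zf):
    # foot-centred scanner; axis point at height 63 sits at tool-x offset x, and zf above/below grasp point
    y=np.radians(yaw); tx=np.array([np.cos(y),np.sin(y),0]); z=np.array([0,0,1.])
    p=np.array(tcp)-3*z+x*tx+zf*z; t=np.radians(th)
    a=np.cos(t)*tx-np.sin(t)*z; u=np.sin(t)*tx+np.cos(t)*z
    P=[p+14.5*a+(96-63)*u,p-14.5*a+(96-63)*u,p+15*a+(32-63)*u,p+26*a+(14-63)*u,p+26*a-63*u]
    r=proj(c,P)[:,1]; return np.array([r[0],r[1],r[2],min(r[3],r[4])]),p,u
def fit(c,tcp,yaw,obs,th=None):
    if th is None:
        return least_squares(lambda q:model(c,tcp,yaw,*q)[0]-obs,[10,0,0])
    return least_squares(lambda q:model(c,tcp,yaw,th,*q)[0]-obs,[0,0])
E
python3 - <<'E'
from h import *
np.set_printoptions(precision=1,suppress=True)
_,c2=load("wrist",2);_,c3=load("wrist",3)
for r in (fit(c2,[513.4,-92,69.6],78.6,np.array([291.5,355,223.3,186.7]),0),fit(c2,[513.4,-92,69.6],78.6,np.array([291.5,355,223.3,186.7])),fit(c3,[520.4,-58.7,73.7],78.6,np.array([267.3,346,245,222.7]))): print(r.x,r.fun)
E
```

```text
[-2.6 -5.8] [ 1.2 -0.7 -1.   0.2]
[ 0.8 -1.7 -4.3] [ 0.2 -0.  -0.9  0.7]
[20.3 -5.2 -3.3] [ 0.   0.  -0.1  0.1]
```

Emit:
arm_command(increments=[[[0.025,0.003,0,-0.001,0],[0.025,0.003,0,0,0],[0.025,0,0,0,0]]])

```text
time: 7.82
tcp_pos: [521.2, -52.9, 74.2]
tcp_rot: [180.0, -0.0, 78.6]
contact_force: [0.5, -4.0, -1.2]
opening: 29.8
```

Emit:
arm_command(increments=[[[0.025,-0.008,0,-0.01,0],[0.025,-0.008,0,-0.02,0],[0.025,0,0,-0.04,0],[0.025,0,0,-0.045,0],[0.025,0,0,-0.02,0],[0.025,0,0,0,0]]])

```text
time: 8.57
tcp_pos: [518.2, -68.6, 211.1]
tcp_rot: [179.8, -0.0, 78.6]
contact_force: [0.6, -0.4, -2.1]
opening: 29.6
```

```bash
python3 - <<'E'
from h import *
s=status.observe();print(s["contact_force"],s["tcp_pos"],s["tcp_rot"],s["joints"])
snap("wrist",4)
crop("wrist",4,190,180,320,370,3)
E
```

```text
[ 0.61579329 -0.35518581 -2.08281345] [518.21087856 -68.56763206 211.06110923] [ 1.79842270e+02 -4.97865515e-02  7.85653123e+01] [-1.51520368e+01  1.67238899e+01  9.91198137e+01  6.66525076e-02
  6.40021411e+01 -3.74641629e+00]
```

View pics/wrist4_c190_180.png

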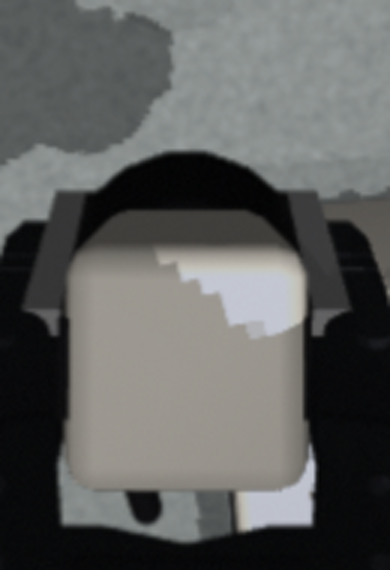

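```bash
python3 - <<'E'
from h import *
np.set_printoptions(precision=2,suppress=True)
_,c=load("wrist",4)
tcp=[518.2,-68.6,211.1]
r=fit(c,tcp,78.57,np.array([262.3,343.3,250,230.7])); print(r.x,r.fun)
_,p,u=model(c,tcp,78.57,*r.x)
E
```

```text
[24.56 -5.27 -2.11] [-0.   -0.    0.03 -0.02]
```

Emit:
arm_command(increments=[[[0.025,0.015,0.002,0,0],[0.025,0.03,0.002,0,0],[0.025,0.04,0.002,0,0],[0.025,0.045,0.002,0,0],[0.025,0.045,0.002,0,0],[0.025,0.045,0.002,0,0],[0.025,0.045,0.002,0,0],[0.025,0.045,0.002,0,0],[0.025,0.04,0.002,0,0],[0.025,0.03,0.0025,0,0],[0.025,0.015,0.002,0,0],[0.025,0.008,0,0,0]]])

```text
time: 10.12
tcp_pos: [618.9, 322.6, 208.0]
tcp_rot: [-179.9, 0.1, 78.6]
contact_force: [-0.5, -0.1, -2.6]
opening: 29.8
```

Emit:
arm_command(increments=[[[0.025,0,0,0,-5],[0.025,0,0,0,-10],[0.025,0,0,0,-10],[0.025,0,0,0,-10],[0.025,0,0,0,-10],[0.025,0,0,0,-10],[0.025,0,0,0,-10],[0.025,0,0,0,-10],[0.025,0,0,0,-10],[0.025,0,0,0,-10],[0.025,0,0,0,-6.4],[0.025,0,0,0,0]]])

```text
time: 11.62
tcp_pos: [619.2, 321.0, 209.0]
tcp_rot: [-180.0, -0.1, 179.9]
contact_force: [0.4, 0.2, -2.4]
opening: 29.6
```

```bash
python3 - <<'E'
from h import *
s=status.observe();print(s["time"],s["contact_force"],s["tcp_pos"],s["tcp_rot"],s["joints"])
snap("wrist",5)
E
```

```text
11.625 [ 0.40392783  0.21925741 -2.37765567] [619.20225453 320.98148666 209.02194954] [-1.79968171e+02 -6.36955322e-02  1.79864806e+02] [ 2.17348305e+01  3.06613294e+01  7.60951190e+01 -6.06720558e-03
  7.33145195e+01 -6.81282472e+01]
```

View pics/wrist5.png

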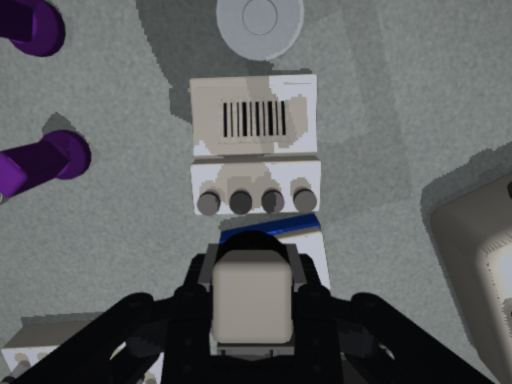

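```bash
python3 - <<'E'
from h import *
f,_=load("wrist",5); g=cv2.convertScaleAbs(f[60:225,175:335,::-1],alpha=1.25,beta=-60)
cv2.imwrite("pics/w5c.png",cv2.resize(g,None,fx=4.8,fy=3.6*1.0) if 0 else cv2.resize(g[:110],None,fx=5,fy=5,interpolation=cv2.INTER_CUBIC))
E
```

```text
(no output)
```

View pics/w5c.png

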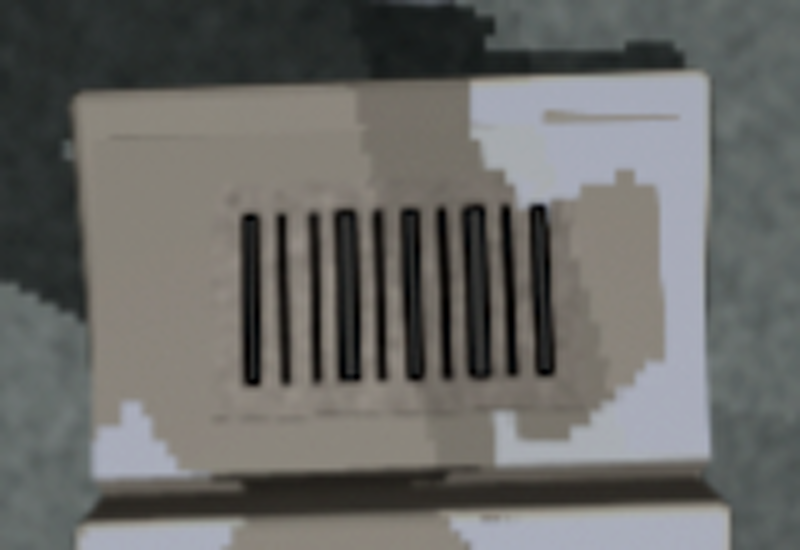

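```bash
python3 - <<'E'
from h import *
np.set_printoptions(precision=1,suppress=True)
_,c=load("wrist",5); P=lambda q:[(175+(a+.5)/5-.5,60+(b+.5)/5-.5) for a,b in q]
n=np.array([-.4226,0,.9063]);L0=np.array([561,322,42.])
def pl(q):
    o,d=ray(c,P(q)); return o+d*(((L0-o)@n)/(d@n))[:,None]
B=pl([(242,212),(546,205),(552,376),(246,385)]);print(B,B.mean(0))
w=B[0]+B[3]-B[1]-B[2];print(np.linalg.norm(B[0]-B[1]),np.linalg.norm(B[0]-B[3]),"yaw",np.degrees(np.arctan2(w[0],-w[1])))
B=pl([(213,420),(585,410),(215,188),(580,178)]);print("label",B,B.mean(0))
B=pl([(78,95),(706,73),(709,460),(92,480)]);print("panel",B,B.mean(0)); 
for i,j in((0,1),(3,2)): d=B[i]-B[j];print(np.degrees(np.arctan2(d[0],-d[1])))
E
```

```text
[[544.2 294.6  34.2]
 [543.1 349.9  33.6]
 [572.3 350.5  47.3]
 [573.7 295.7  47.9]] [558.3 322.7  40.8]
55.30297695507144 32.55114535573596 yaw 1.3380893061500183
label [[579.5 289.9  50.6]
 [578.  356.3  49.9]
 [540.  289.6  32.2]
 [538.4 356.2  31.5]] [559.  323.   41.1]
panel [[523.5 264.1  24.5]
 [519.8 379.9  22.8]
 [586.2 378.3  53.8]
 [589.4 268.5  55.3]] [554.7 322.7  39.1]
1.8464916447153878
1.6565579987949062
```

Emit:
arm_command(increments=[[[0.025,0.01,0,0,-1.6],[0.025,0.02,0,0,0],[0.025,0.025,0.0015,0,0],[0.025,0.025,0.002,0.005,0],[0.025,0.02,0,0.012,0],[0.025,0.012,0,0.015,0],[0.025,0.005,0,0.012,0],[0.025,0,0,0.006,0],[0.025,0,0,0,0]]])

```text
time: 12.8
tcp_pos: [502.9, 322.5, 159.1]
tcp_rot: [-180.0, -0.0, -178.4]
contact_force: [0.5, -0.1, -1.3]
opening: 29.7
```

```bash
python3 - <<'E'
from h import *
s=status.observe();print(s["time"],s["contact_force"],s["tcp_pos"],s["tcp_rot"])
snap("wrist",6);snap("side",6);snap("scene",6)
crop("wrist",6,190,180,320,370,3);crop("side",6,80,160,240,280,5);crop("scene",6,270,60,400,180,5)
E
```

```text
12.8 [ 0.50304754 -0.13312957 -1.29221539] [502.94189629 322.50530818 159.0798584 ] [-1.79998294e+02 -2.47765031e-03 -1.78426308e+02]
```

View pics/wrist6_c190_180.png

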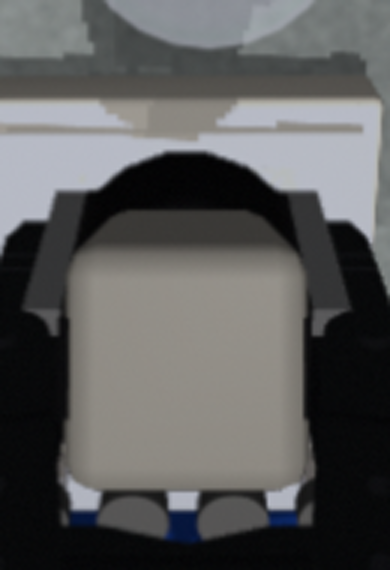

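View pics/side6_c80_160.png

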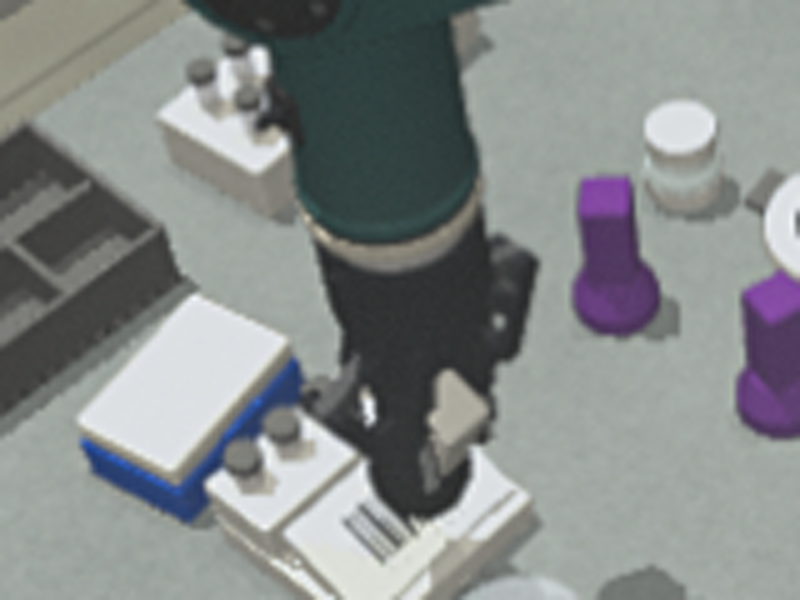

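View pics/scene6_c270_60.png

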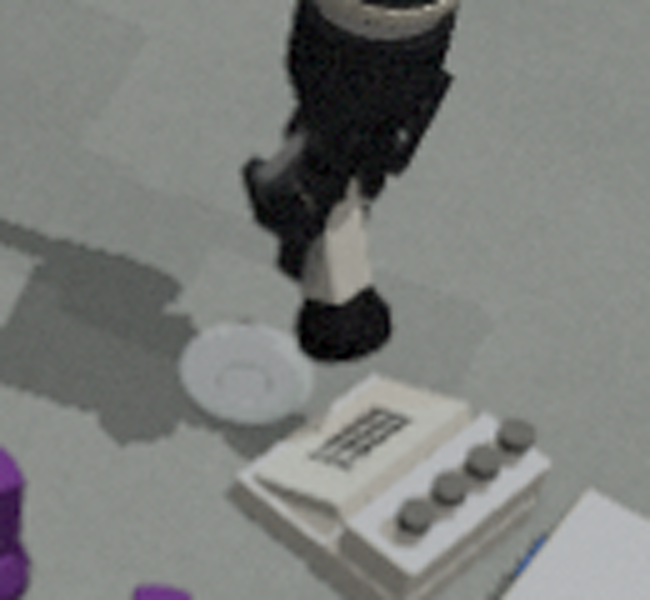

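```bash
python3 - <<'E'
from h import *
np.set_printoptions(precision=1,suppress=True)
_,c=load("wrist",6)
tcp=[502.9,322.5,159.1];yaw=181.57
r=fit(c,tcp,yaw,np.array([262.3,343.3,250,230.7]));print(r.x)
_,p,u=model(c,tcp,yaw,*r.x); F=p-63*u; print("foot",F,"axis",-u)
L=np.array([559.5,323,42]);n=np.array([-.4225,-.011,.9063]); d=-u
s=((L-F)@n)/(d@n); print("hit-L",F+s*d-L,"dist",s,"ang",np.degrees(np.arccos(-d@n)))
a=np.cross(u,[0,1,0]);a/=np.linalg.norm(a);b=np.cross(u,a)
t=np.linspace(0,2*np.pi,60)
R=np.array([F+k*u+26*(np.cos(x)*a+np.sin(x)*b) for x in t for k in(0,14)])
for nm,x0,y0 in(("scene",270,60),("side",80,160)):
    _,cc=load(nm,6); q=proj(cc,R); q=(q-[x0,y0]+.5)*5-.5; print(nm,q.min(0),q.max(0))
E
```

```text
[24.5 -4.1 -2.2]
foot [533.1 323.3  96.6] axis [ 0.4  0.  -0.9]
hit-L [-1.3  1.  -0.6] dist 60.602750200093844 ang 0.4766693460414705
scene [291.1 296.2] [390.9 368.9]
side [367.2 417.8] [474.3 525. ]
```

Emit:
arm_command(increments=[[[0.025,0,0,0,0],[0.025,0,0,0,0],[0.025,0,0,0,0],[0.025,0,0,0,0],[0.025,0,0,0,0],[0.025,0,0,0,0],[0.025,0,0,0,0],[0.025,0,0,0,0],[0.025,0,0,0,0],[0.025,0,0,0,0],[0.025,0,0,0,0],[0.025,0,0,0,0]]])

```text
time: 14.45
tcp_pos: [502.5, 322.5, 159.4]
tcp_rot: [180.0, 0.0, -178.4]
contact_force: [0.5, 0.2, -1.6]
opening: 30.1
```

Emit:
arm_command(increments=[[[0.025,0,0,0,0],[0.025,0,0,0,0],[0.025,0,0,0,0],[0.025,0,0,0,0]]])

```text
time: 14.95
tcp_pos: [502.5, 322.6, 159.4]
tcp_rot: [180.0, 0.0, -178.4]
contact_force: [-0.1, 0.2, -2.0]
opening: 29.4
```

Emit:
arm_command(increments=[[[0.025,0.005,0,-0.01,0],[0.025,0.0097,-0.01,-0.02,0],[0.025,0,-0.025,-0.02,0],[0.025,0,-0.04,0,0],[0.025,0,-0.045,0,0],[0.025,0,-0.045,0,0],[0.025,0,-0.045,0,0],[0.025,0,-0.045,0,0],[0.025,0,-0.035,0,0],[0.025,0,-0.023,0,0],[0.025,0,-0.012,0.01,0],[0.025,0,-0.003,0.02,0]]])

```text
time: 16.45
tcp_pos: [497.6, -6.2, 179.6]
tcp_rot: [-180.0, 0.1, -178.5]
contact_force: [0.5, -0.1, -1.2]
opening: 29.7
```

Emit:
arm_command(increments=[[[0.025,0,0,0.03,0],[0.025,0,0,0.03,0],[0.025,0,0,0.02,0],[0.025,0,0,0.005,0],[0.025,0,0,0,0]]])

```text
time: 17.08
tcp_pos: [496.9, -5.4, 94.3]
tcp_rot: [180.0, -0.0, -178.4]
contact_force: [0.2, 0.8, -1.6]
opening: 29.2
```

```bash
python3 - <<'E'
from h import *
s=status.observe();print(s["time"],s["contact_force"],s["tcp_pos"],s["tcp_rot"])
snap("wrist",7);snap("side",7)
crop("side",7,190,130,350,250,5)
E
```

```text
17.075 [ 0.17186777  0.75647266 -1.60065206] [496.87962758  -5.41169694  94.31782012] [ 1.79984144e+02 -2.13737328e-02 -1.78395365e+02]
```

View pics/wrist7.png

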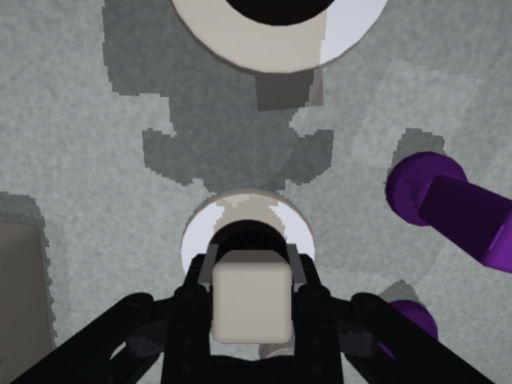

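View pics/side7_c190_130.png

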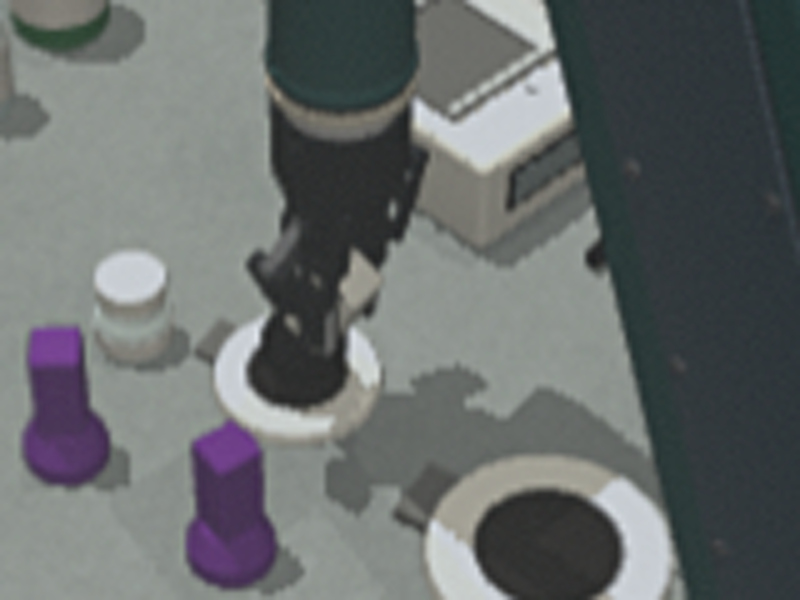

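Emit:
arm_command(increments=[[[0.025,0,0,0.008,0],[0.025,0,0,0.003,0],[0.025,0,0,0.0015,0]]])

```text
time: 17.55
tcp_pos: [496.7, -5.7, 81.6]
tcp_rot: [180.0, -0.0, -178.4]
contact_force: [0.1, 0.2, -1.8]
opening: 29.9
```

Emit:
arm_command(increments=[[[0.025,-0.004,0,0.001,0]]])

```text
time: 17.68
tcp_pos: [500.7, -5.6, 80.7]
tcp_rot: [180.0, -0.0, -178.4]
contact_force: [-0.4, 0.2, -2.0]
opening: 30.1
```

Emit:
arm_command(increments=[[[0.025,0.003,0,0.001,0],[0.025,0.002,0,0.001,0]]])

```text
time: 17.92
tcp_pos: [497.1, -5.8, 79.3]
tcp_rot: [-180.0, 0.2, -178.4]
contact_force: [2.3, 0.3, 5.2]
opening: 29.9
```

Emit:
arm_command(increments=[[[0.025,0,0,0.001,0],[0.025,0,0,0.0005,0]]])

```text
time: 18.18
tcp_pos: [497.3, -5.8, 79.0]
tcp_rot: [-180.0, 0.2, -178.4]
contact_force: [-2.0, 1.6, 20.2]
opening: 29.8
```

Emit:
arm_command(increments=[[[0.025,-0.003,0,0,0],[0.025,-0.003,0,0,0],[0.025,-0.003,0,0,0]]])

```text
time: 18.55
tcp_pos: [503.9, -5.5, 78.5]
tcp_rot: [-180.0, -0.1, -178.4]
contact_force: [-4.1, -0.0, 13.2]
opening: 29.6
```

Emit:
arm_command(increments=[[[0.025,-0.003,0,0.0005,0],[0.025,-0.003,0,0.0005,0]]])

```text
time: 18.8
tcp_pos: [510.3, -5.4, 77.4]
tcp_rot: [180.0, -0.0, -178.4]
contact_force: [-3.6, -0.7, 12.4]
opening: 29.7
```

```bash
python3 - <<'E'
from h import *
s=status.observe();print(s["time"],s["contact_force"],s["tcp_pos"],s["tcp_rot"])
snap("wrist",8)
crop("wrist",8,190,180,320,370,3)
E
```

```text
18.8 [-3.64453598 -0.74179553 12.44395476] [510.30959458  -5.35006327  77.39067872] [ 1.79999421e+02 -3.97344909e-02 -1.78406408e+02]
```

View pics/wrist8_c190_180.png

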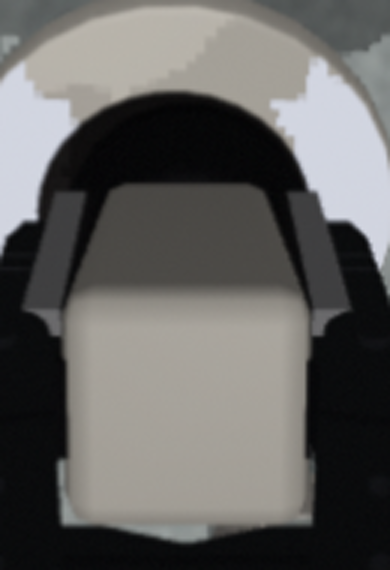

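Emit:
arm_command(increments=[[[0.025,-0.003,0,0.0008,0],[0.025,-0.003,0,0.0008,0],[0.025,-0.003,0,0.001,0]]])

```text
time: 19.23
tcp_pos: [519.9, -5.1, 74.9]
tcp_rot: [-180.0, 0.0, -178.4]
contact_force: [-1.8, 0.8, 12.3]
opening: 29.6
```

Emit:
arm_command(increments=[[[0.025,-0.003,0,0.001,0],[0.025,0,0,0.001,0]]])

```text
time: 19.48
tcp_pos: [524.2, -5.0, 73.3]
tcp_rot: [-180.0, 0.2, -178.4]
contact_force: [-0.6, 2.3, 16.3]
opening: 30.1
```

```bash
python3 - <<'E'
from h import *
s=status.observe();print(s["time"],s["contact_force"],s["tcp_pos"],s["tcp_rot"],s["moment"])
snap("wrist",9);snap("side",9)
crop("wrist",9,190,180,320,370,3);crop("side",9,190,130,350,250,5)
E
```

```text
19.475 [-0.64142182  2.28146841 16.3462522 ] [524.22309288  -5.02735029  73.28269089] [-1.79997037e+02  1.63706118e-01 -1.78427162e+02] [ 0.2958167   0.31774889 -0.00381601]
```

View pics/wrist9_c190_180.png

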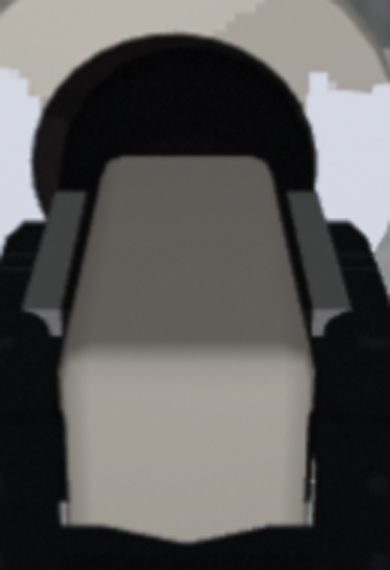

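View pics/side9_c190_130.png

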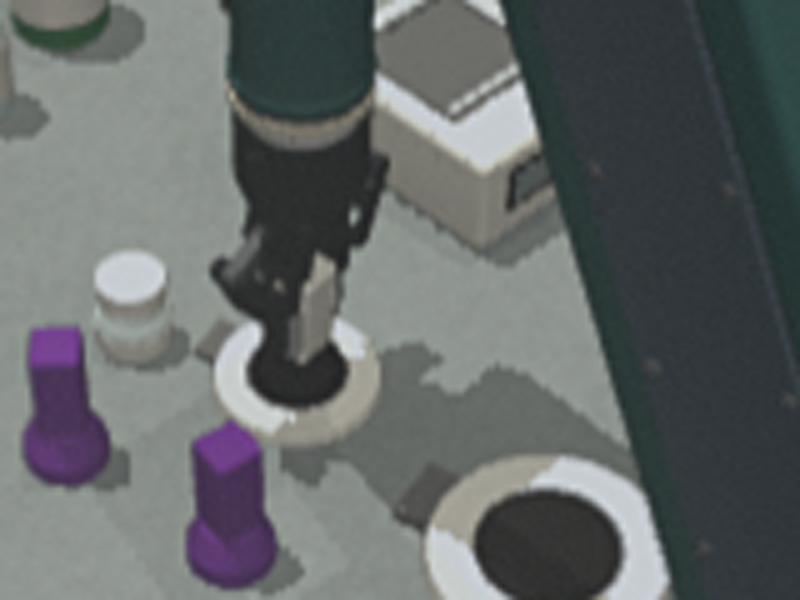

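Emit:
arm_command(increments=[[[0.04,0,0,-0.001,0],[0.05,0,0,0,0],[0.06,0,0,0,0],[0.07,0,0,0,0],[0.08,0,0,0,0],[0.085,0,0,0,0],[0.085,0,0,-0.03,0],[0.085,0,0,-0.05,0],[0.085,0,0,-0.05,0],[0.085,0,0,-0.04,0],[0.085,0,0,0,0]]])

```text
time: 20.95
tcp_pos: [525.2, -5.3, 246.2]
tcp_rot: [-179.9, 0.4, -178.4]
contact_force: [-0.0, -0.5, -0.0]
opening: 84.5
```

```bash
python3 - <<'E'
from h import *
s=status.observe();print(s["time"],s["contact_force"],s["tcp_pos"],s["tcp_rot"],s["moment"])
snap("wrist",10);snap("side",10)
crop("wrist",10,170,100,340,220,4);crop("side",10,190,130,350,250,5)
E
```

```text
20.95 [-0.02812543 -0.49139193 -0.03244156] [525.1973533   -5.33268651 246.18780616] [-179.93662496    0.41376798 -178.41077538] [-0.01157807  0.00298901  0.02486344]
```

View pics/wrist10_c170_100.png

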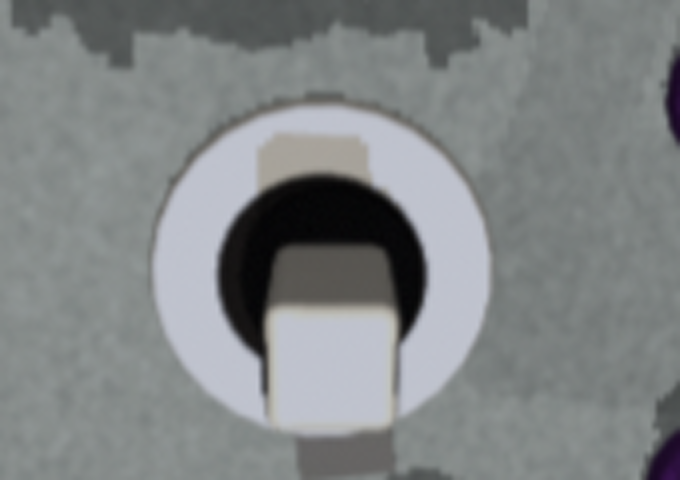

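View pics/side10_c190_130.png

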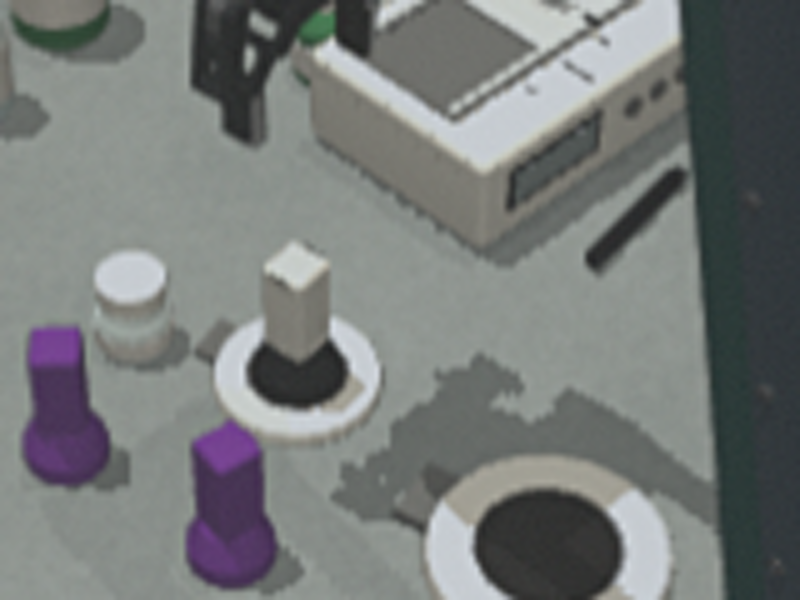

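```bash
python3 - <<'E'
from h import *
np.set_printoptions(precision=1,suppress=True)
_,c=load("wrist",10); P=lambda q:[(170+(a+.5)/4-.5,100+(b+.5)/4-.5) for a,b in q]
X=onz(c,P([(265,308),(398,308),(396,430),(270,430)]),106);print("top",X.tolist(),X.mean(0))
X=onz(c,P([(152,270),(491,270),(322,103)]),10);print("base",(X[0]+X[1])/2,X[2]+[52-2,0,0])
_,s=load("side",10);P=lambda q:[(190+(a+.5)/5-.5,130+(b+.5)/5-.5) for a,b in q]
print(onz(s,P([(263,265),(297,240),(330,264),(297,288)]),106).mean(0))
_,s0=load("side",0);P=lambda q:[(190+(a+.5)/5-.5,160+(b+.5)/5-.5) for a,b in q]
E
```

```text
top [[512.7989124463506, -19.705559525956836, 106.0], [511.9694853317726, 8.920783768248254, 106.0], [540.018361450936, 9.773956047551144, 106.0], [540.8359004360301, -18.25429213210203, 106.0]] [526.4  -4.8 106. ]
base [526.9  -7.9  10. ] [529.  -9.  10.]
[528.4  -4.3 106. ]
```

Emit:
arm_command(increments=[[[0.085,-0.004,-0.02,0,0],[0.085,-0.004,-0.04,0,0],[0.085,-0.005,-0.045,0,0],[0.085,-0.005,-0.045,0,0],[0.085,-0.005,-0.045,0,0],[0.085,-0.005,-0.045,0,0],[0.085,-0.005,-0.03,0,0],[0.085,-0.005,-0.02,0,4],[0.085,-0.005,-0.012,0,3.8],[0.085,0,0,0,0]]])

```text
time: 22.3
tcp_pos: [572.6, -307.6, 240.6]
tcp_rot: [179.9, -0.1, 173.7]
contact_force: [0.4, 0.3, -0.3]
opening: 84.9
```

```bash
python3 - <<'E'
from h import *
s=status.observe();print(s["time"],s["tcp_pos"],s["tcp_rot"],s["joints"])
snap("wrist",11)
E
```

```text
22.3 [ 572.60628518 -307.64651665  240.6345808 ] [ 1.79942352e+02 -1.46276568e-01  1.73724518e+02] [-3.43228809e+01  2.53369559e+01  8.06798394e+01 -1.86103430e-02
  7.41394093e+01 -1.18042215e+02]
```

View pics/wrist11.png

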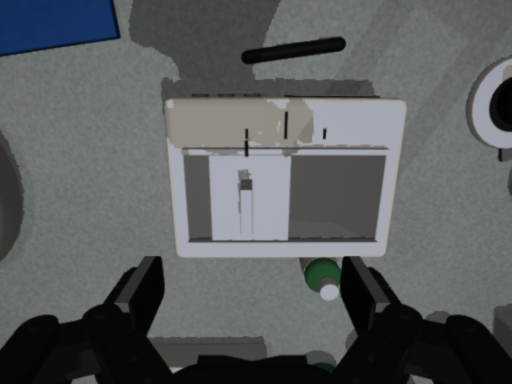

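```bash
python3 - <<'E'
from h import *
crop("wrist",11,165,90,325,250,5)
E
```

```text
(no output)
```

View pics/wrist11_c165_90.png

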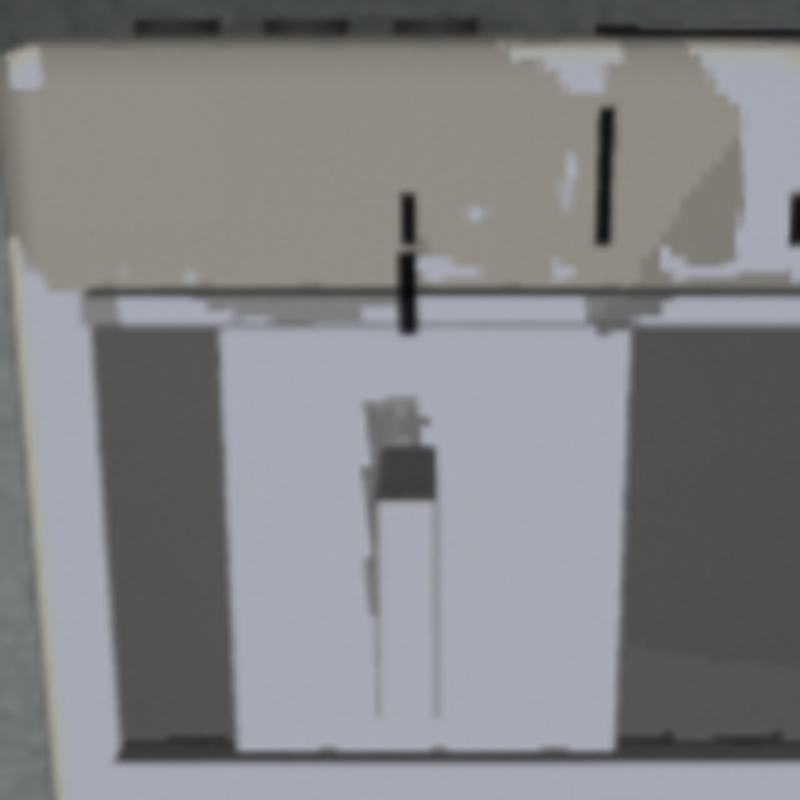

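```bash
python3 - <<'E'
from h import *
np.set_printoptions(precision=1,suppress=True)
_,c=load("wrist",11); P=lambda q:[(165+(a+.5)/5-.5,90+(b+.5)/5-.5) for a,b in q]
X=onz(c,P([(377,498),(437,498),(438,718),(379,718)]),118);print("tab",X,X.mean(0));
d=(X[2]+X[3]-X[0]-X[1]);print("tab dir",np.degrees(np.arctan2(d[1],d[0])))
M=onz(c,P([(408,195),(408,245),(607,108),(603,243)]),80);print(M)
d=M[3]-M[2];print(np.degrees(np.arctan2(d[1],d[0])))
yd=np.array([np.sin(np.radians(6.2)),np.cos(np.radians(6.2)),0]); print(X@yd,X.mean(0)@yd,M@yd)
e=onz(c,P([(95,325),(800,325),(118,758),(735,752)]),80);
for i in(0,2): d=e[i+1]-e[i];print("rail",np.degrees(np.arctan2(d[0],d[1])))
t=np.array([572.6,-307.6,240.6]);y=np.radians(173.72);D=X.mean(0)-t
print("move tool",D@[np.cos(y),np.sin(y),0],D@[np.sin(y),-np.cos(y),0])
E
```

```text
tab [[ 563.5 -316.5  118. ]
 [ 564.6 -306.8  118. ]
 [ 603.6 -310.9  118. ]
 [ 602.5 -320.9  118. ]] [ 583.5 -313.8  118. ]
tab dir -6.198525207820819
[[ 519.6 -307.    80. ]
 [ 528.4 -308.    80. ]
 [ 508.5 -270.8   80. ]
 [ 531.8 -273.3   80. ]]
-6.133672518611508
[-253.8 -244.  -243.9 -253.9] -248.89808232494835 [-249.1 -249.2 -214.3 -214.3]
rail 6.232532528386749
rail 5.61665621648038
move tool -11.552491397273942 -4.921551366046785
```

Emit:
arm_command(increments=[[[0.085,-0.006,-0.005,0.02,0],[0.085,-0.0055,0,0.035,0],[0.085,0,0,0.035,0],[0.085,0,0,0.025,0],[0.085,0,0,0.0125,0],[0.085,0,0,0,0],[0.085,0,0,0,0]]])

```text
time: 23.22
tcp_pos: [585.0, -312.6, 116.1]
tcp_rot: [-180.0, 0.1, 173.8]
contact_force: [-0.6, -0.6, -1.0]
opening: 85.1
```

Emit:
arm_command(increments=[[[0.03,0,0,0,0],[0.005,0,0,0,0],[0.005,0,0,0,0],[0.005,0,0,0,0],[0.005,0,0,0,0],[0.005,0,0,0,0],[0.005,0,0,0,0],[0.005,0,0,0,0],[0.005,0,0,0,0]]], squeeze=60)

```text
time: 24.35
tcp_pos: [584.3, -312.5, 115.5]
tcp_rot: [-180.0, 0.0, 173.8]
contact_force: [-3.5, -2.9, 5.3]
opening: 9.0
```

```bash
python3 - <<'E'
from h import *
s=status.observe();print(s["time"],s["tcp_pos"],s["tcp_rot"],s["contact_force"],s["opening"])
snap("wrist",12)
E
```

```text
24.35 [ 584.33128141 -312.52821147  115.51814401] [-1.7998170e+02  1.3730546e-02  1.7378463e+02] [-3.49557005 -2.88015627  5.31184945] 8.963607565209898
```

View pics/wrist12.png

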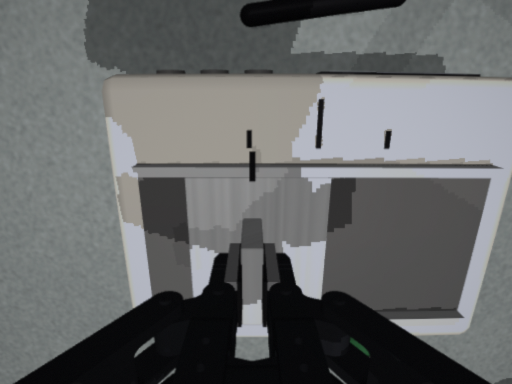

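Emit:
arm_command(increments=[[[0.005,0,0.003,0,0],[0.005,0,0.004,0,0],[0.005,0,0.004,0,0],[0.005,0,0.004,0,0],[0.005,0,0.004,0,0],[0.005,0,0.004,0,0],[0.005,0,0.004,0,0],[0.005,0,0.004,0,0],[0.005,0,0.003,0,0],[0.005,0,0,0,0],[0.005,0,0,0,0]]])

```text
time: 25.78
tcp_pos: [587.9, -280.0, 115.5]
tcp_rot: [-179.9, 0.0, 173.8]
contact_force: [-3.3, -6.8, 4.1]
opening: 9.2
```

```bash
python3 - <<'E'
from h import *
s=status.observe();print(s["time"],s["tcp_pos"],s["tcp_rot"],s["contact_force"],s["opening"], s["tcp_pos"]@[.108,.994,0])
snap("wrist",13);snap("side",13);snap("scene",13)
crop("wrist",13,100,60,500,340,2);crop("scene",13,90,150,320,335,3.4)
E
```

```text
25.775 [ 587.94883213 -279.99360667  115.53785366] [-1.79863145e+02  2.50368705e-02  1.73798921e+02] [-3.29771297 -6.77291884  4.11831792] 9.195133683188365 -214.81517116318201
```

View pics/wrist13_c100_60.png

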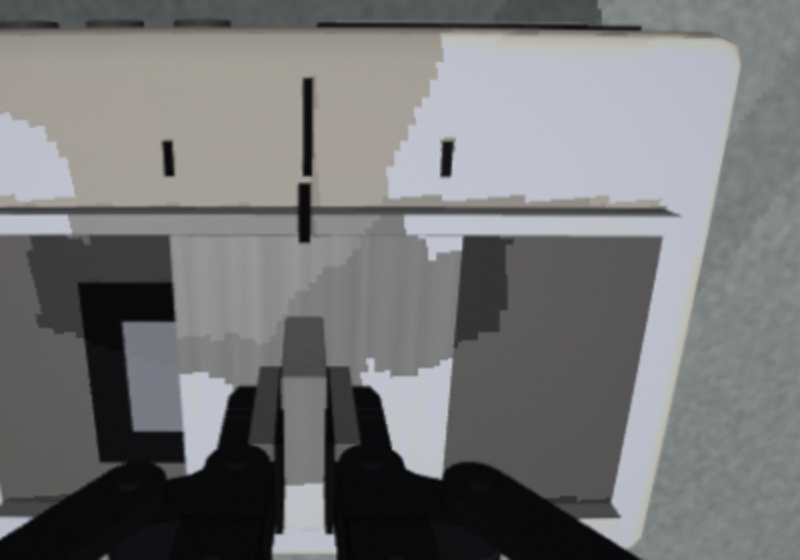

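View pics/scene13_c90_150.png

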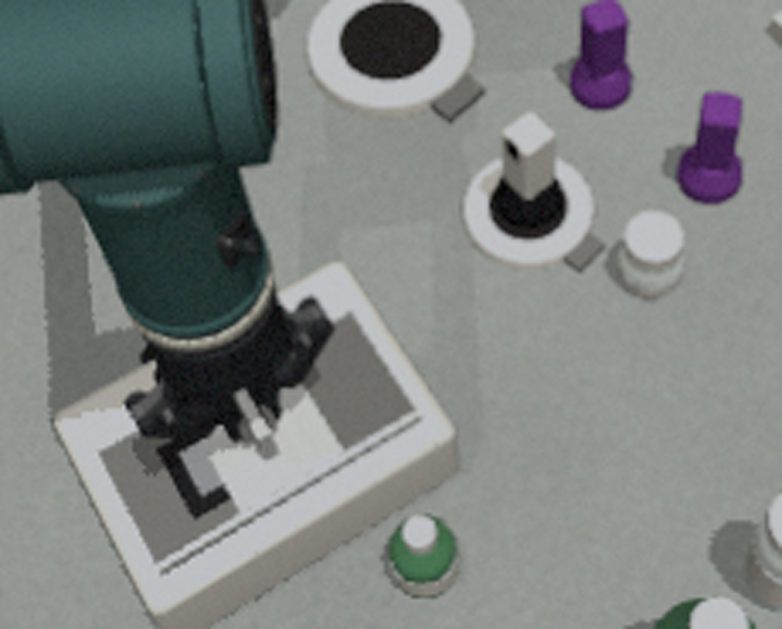

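View pics/side13.png

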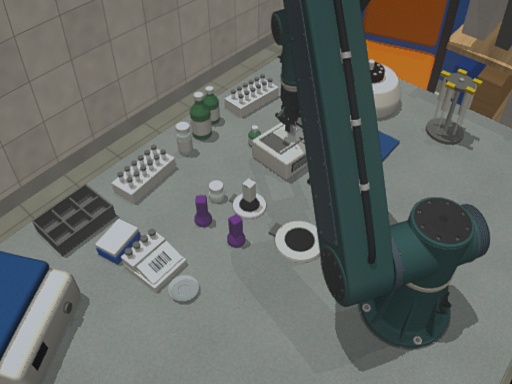

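```bash
python3 - <<'E'
from h import *
np.set_printoptions(precision=1,suppress=True)
yd=np.array([.108,.994,0])
for i,(ux,uy) in ((12,(180,105)),(13,(210,90))):
    f,c=load("wrist",i); g=cv2.cvtColor(f,cv2.COLOR_RGB2GRAY)
    m=(g<45).astype(np.uint8); m[200:]=0
    n,_,st,ce=cv2.connectedComponentsWithStats(m)
    for k in range(1,n):
        if 15<st[k][4]<400 and st[k][2]<12: print(i,st[k],ce[k],[float((onz(c,[ce[k]],z)@yd)[0].round(1)) for z in(80,84,88)])
E
```

```text
12 [317 100   6  48 178] [319.4 123.2] [-214.7, -215.5, -216.4]
12 [248 131   3  17  51] [249. 139.] [-249.2, -249.1, -249.1]
12 [385 131   6  17  70] [387.3 138.9] [-180.1, -181.8, -183.6]
12 [249 152   7  29 149] [252. 166.] [-247.7, -247.7, -247.7]
13 [121  71   8   3  17] [125.1  71.9] [-274.7, -273.2, -271.6]
13 [252 100   4  48 190] [253.5 123.3] [-214.3, -214.3, -214.3]
13 [182 131   5  17  64] [183.8 138.7] [-248.9, -248.1, -247.2]
13 [321 131   5  17  63] [323.  138.8] [-179.8, -180.6, -181.5]
13 [249 152   6  29 149] [251.9 166. ] [-215.0, -215.0, -215.0]
```

Emit:
arm_command(increments=[[[0.005,0,0.0007,0,0],[0.005,0,0,0,0],[0.005,0,0,0,0],[0.005,0,0,0,0],[0.005,0,0,0,0],[0.005,0,0,0,0]]])

```text
time: 26.68
tcp_pos: [588.0, -279.4, 115.6]
tcp_rot: [-179.9, 0.0, 173.8]
contact_force: [-3.4, -6.9, 3.4]
opening: 8.6
```

```bash
python3 - <<'E'
from h import *
yd=np.array([.108,.994,0])
f,c=snap("wrist",14); g=cv2.cvtColor(f,cv2.COLOR_RGB2GRAY)
m=(g<45).astype(np.uint8); m[200:]=0
n,_,st,ce=cv2.connectedComponentsWithStats(m)
for k in range(1,n):
    if 15<st[k][4]<400 and st[k][2]<12: print(ce[k],(onz(c,[ce[k]],82)@yd).round(1))
s=status.observe();print(s["time"],s["tcp_pos"],s["contact_force"],s["opening"])
E
```

```text
[123.89473684  71.94736842] [-274.]
[252.5        123.25263158] [-214.2]
[182.6984127  138.80952381] [-248.5]
[321.88888889 138.84126984] [-180.2]
[251.9        165.96666667] [-214.5]
26.725 [ 588.01327743 -279.4224343   115.51222829] [-3.20608042 -8.41553697  4.33945068] 8.550552250589407
```

```bash
python3 -c "
from bench import ticket
print(ticket.sign_off())"
```

```text
the job is handed in; nothing more can be done
None
```

The job is handed in: the label is scanned, the scanner is back on its base, and the gripper is holding the shutter half open. The last robot clock reading before hand-in was 26.7 s, and `sign_off()` reported no verdict.

**Scan:** the tool cannot tilt, so I tipped the scanner about 24.5° inside the grip by pushing its hood sideways against the rim of its charging base. I then held it over the label for about 2 s.
- **Distance and angle:** the wrist-camera fit put the foot 60.6 mm from the label, with the aim about 1.7 mm off its middle and 0.5° off square.
- **Disagreement:** the scene and side views placed the hood about 1 pixel (2–3 mm) off that fit.

**Scanner return:** I straightened it by rolling its lower edge on the base, then let go. The pictures show it standing upright, about 3 mm off the middle of the base (the two views differ by 2 mm). It was about 4 mm off when I started. Its handle is now turned to a different angle from before, because I set it down with the gripper at a different rotation.

**Shutter:** the tab is gripped at 60 N. Its pointer is 0.3 mm short of the long half mark, about 34.5 mm of travel. The tool reads about 8.4 N along the slide, as expected from the spring at half travel. Closing the jaws first shifted the shutter by about 1.3 mm.

In the final pictures the bystanders in view and the purple look-alikes look undisturbed.

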